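# Load a glaze sample into the carousel and click it round to the lens

### The arm

A 6-joint arm with a two-finger parallel gripper is mounted at the origin on the work surface. World frame = base frame: x ahead of the robot, y to its left, z up, the work surface at z = 0. Lengths are in m, angles in rad, forces in N, time in s.
With the tool pointing down it reaches from about 0.225 to 0.725 m from the base axis. Payload 3.1 kg.
Tool frame: the origin (TCP) lies between the finger pads; the fingertips stand tip_extent ahead of it and the grasp point (between the pads) lies 8 mm behind it (tip_extent is the distance from the TCP to the fingertips, in m); z points along the fingers, y is the line along which they close (so a half turn about z gives the same grasp; the last joint's range is limited). The gripper opens to 85 mm and grips with 20 to 120 N. Pads are 22 mm wide; open, the fingers measure 114 mm over their backs; the gripper's body (76 mm by 85 mm) begins 54 mm behind the grasp point. The pads swing forward as they close: fully open they stand 13 mm farther back than shut.
Start: joints at [-1.444, 0.048, 0.099, 1.622, 0, 1.443], TCP at [0.132, -0.508, 0.242] pointing down, gripper open.
Joint ranges: [-2.91, 2.91], [-0.99, 1.94], [-1.21, 1.42], [-2.12, 2.29], [-1.49, 1.47], [-3.14, 3.14]. Speed limits (rad/s): [2.79, 2.79, 3.14, 3.14, 3.14, 3.14].

### API

Orientations are given as [roll, pitch, yaw] about the fixed x, y, z axes, in that order (R = Rz(yaw) Ry(pitch) Rx(roll)).
In Python, from bench import * gives the robot as it stands.
- The arm moves only by the shell command python3 -m pendant 'ROWS' [FORCE]. ROWS is a JSON object of lists of equal length, an entry for each row: "offset": the shift along the tool's x, y, z in cm, a list of three; "delta_rot": the turn, a rotation vector about the tool's x, y, z in degrees, a list of three; "hand": the gripper command: -1 is shut, 1 is fully open, values between are in proportion. In form: {"offset": [[dx, dy, dz], ...], "delta_rot": [[rx, ry, rz], ...], "hand": [hand, ...]}. A call has 1 to 12 rows; each row is the pose to reach, as a shift and turn from the pose commanded when the call began, along the tool's axes at that moment; what a row does not reach only later rows make up. A row lasts 1/8 s, in which the tool goes at most 62.5 mm and 10.7 degrees, less where a joint would pass 70% of its speed; a pose out of reach is approached as far as the arm can. A call with a gripper value outside its range is refused whole. The fingers move at their own pace and stop on an object; FORCE is the grip in N (left out, the last holds). Time passes only in rows, so rows that repeat a pose let the fingers close. It gives the time, the measured TCP pose, the force, the opening and the grip force at its end, in the units of the state.
- read_state(): the state, without advancing time (a new reading comes with each control period).
- get_image(name): name is "side" or "top" or "wrist"; returns (picture, depth): 420x560x3 uint8, red, green, blue; 420x560 float32, m along the optical axis (not along the pixel's ray), 0 where there is no reading.
- calibration(name): a dict with "mtx" (3x3 intrinsics, pixels), "rvec" (rotation vector, rad) and "tvec" (3), from world to camera coordinates, as OpenCV has them. Camera axes: x right, y down, z forward; pixel columns grow to the right and rows downward; lengths in m; the calibration is good to about 2 mm. The wrist camera is an equidistant fisheye: a pixel r from the principal point sees the ray r / f radians off the axis. A picture is of the moment at which its call begins: read the wrist's pose just before it. calibration takes no time and is no camera call; for the wrist camera it gives the pose at the moment of the call.
- sign_off(): hands the job in; it is judged then, once.
Trained networks look in the newest picture that a camera, given by its name, has taken for a name from the list of things; names that differ only in an ending like _2 or _b are one class to them, and where a whole thing is asked for, a point or a joint stands for the part that bears it (a point fixed in the world has none). Each returns a list of dicts, best first, with "confidence" (0 to 1); they miss things now and then, are a little off and sometimes report something else, mostly with a low value. They report only what shows in the picture. A call takes as long as a camera call. They do not tell look-alikes from the thing itself.
- trace(camera, name): "pixels" (420x560 bool, what is visible of it).
- place_of(camera, name): "position" ([x, y, z] in m, in world coordinates, good to about 4 mm: a listed point, or the origin of a listed thing).
The state is a dict: "time": time; "joints": joint angles; "joint_velocities": joint speeds; "effort": joint torques, N m; "position": TCP position; "tool_rot": TCP orientation; "force": force on the tool from outside, world axes, zero at the start; "moment": the same for the moment, N m; "width": finger opening in m; "finger_force": force on a finger pad.
Only numpy, scipy, OpenCV 4.12 (cv2) and the standard library are available. Lean on these libraries where they do the work, as an engineer would, in place of code of your own. Each camera call takes 0.05 s, during which the arm holds its last target. There are 200 camera calls.

### The job

Load the test tile that stands alone on the bench into the one empty pocket of the sample carousel: stand it upright in the pocket and press it gently but fully home onto the pocket floor (its depth is not known beforehand), past the sprung ball. Then use the crank to turn the carousel exactly one click counter-clockwise (seen from above), so that the new tile rests at the click stop in front of the small lens, and let go. Never force anything, do not drop the tile, and leave the jar and the loose brick slips alone.

Things in the scene. Friction and masses are not known exactly. Their poses are not given: they have to be found in the camera images.
- tile: The loose test tile, a plain brick-red terracotta ceramic bar standing on end: 40 mm (its x) by 18 mm (its y, the way to pinch it) by 74 mm tall (its z), edges rounded 2 mm, about 0.12 kg. Origin at the centre of its underside. The two ends and the two broad faces are alike, so a half turn in yaw makes no difference.
- stand: The fixed carousel: round grey base (radius 105 mm) carrying an aluminium wheel (radius 118 mm). Origin at the base's centre on the bench, z up. Six pale wooden holder blocks (58 radial x 38 mm, tops 66 mm above the bench) stand on the wheel 60 degrees apart; five hold fixed tiles (tops 110 mm), one is empty: it lies 85 mm from the axis, on the stand's -x side at wheel joint 0.
- lens (a point): Front of the small black lens box on a stem, outside the rim, 148 mm from the axis, 82 mm above the bench (box top 100 mm, back 202 mm from the axis). Fixed, one click (60 degrees) counter-clockwise of the empty pocket's first place.
- pocket_mouth (a point): Centre of the empty pocket's mouth, on top of its holder block, 66 mm above the bench; turns with the wheel. Its x axis is radial (the slot's long side), y the short side, z up. Slot 42 x 20 mm (1 mm play all round the tile), with a 3 mm 45-degree bevel at the mouth. Its floor is a set-height stop plate, fixed for the run somewhere 16 to 30 mm below the mouth and not reported: find it by feel. Home means standing on it.
- pocket_ball (a point): Sprung steel ball in the empty pocket's wall nearest the axis, 11 mm below the mouth, poking 4 mm into the slot. The tile does not sink past it by its weight: push it down with some 4 to 12 N, first over the ball, then against light friction, until the force rises on the hard floor; 8 to 15 N there is enough, over 20 N is forcing it. The ball then keeps it against the outer wall.
- crank_top (a point): Top centre of the crank's upright black grip, a round post 14 mm in diameter, 50 mm from the wheel's axis, opposite the empty pocket. Arm top 104 mm, post top 140 mm above the bench, so it can be pinched from above with the fingers above the tile tops. It is fixed on the crank arm and does not spin; a light pinch of 10 to 20 N is plenty.
- hub_axis (a point): Point on the wheel's upright axis, top of the steel hub, 104 mm above the bench: centre of the crank's circle.
- wheel (a joint): Turn of the wheel in rad: 0 at the first click stop, growing counter-clockwise from above; stops every 1.047 rad (60 degrees), the wanted one at 1.047. Leaving a stop takes some 4 to 8 N sideways on the crank post, the way between is nearly free, and a like push in the last 7 degrees drops it into the next stop, which pulls the wheel true within 2 degrees.
- jar: Bystander: white glaze jar, 60 mm across, 75 mm tall; origin at the centre of its underside. Leave alone.
- slip_a: Bystander: flat brick slip lying on the bench, 150 x 50 x 16 mm; origin at the centre of its underside. Leave alone.
- slip_b: Bystander: grey slip lying on the bench, 120 x 50 x 16 mm; origin at the centre of its underside. Leave alone.
Things that resemble listed ones, but are neither listed nor needed, are in the scene too. Leave any blue look-alike of the tile alone.

How it is judged:
By the outcome, as a careful person would: the job done as asked, in the order asked, and still so for the second after the job is handed in, with the robot touching nothing.
It also fails if it takes over 72 s, if anything falls off the work surface, if the arm or the gripper's body presses on something with over 40 N, if the wrist force passes 120 N, or if a joint passes its speed limit or range.

## Working session

There is one attempt and no reset: what is moved stays moved. The work goes in short steps, Python scripts to look and compute and a shell command to move; the robot and the scene stay as the last step left them, time stands still between calls to the robot, and variables do not carry over. Pictures are saved under pics/ and viewed, at most 10 in all, crops included, and the job is handed in when it is done.

```bash
ls; mkdir -p pics
cat > h.py <<'E'
from bench import *
import numpy as np, cv2
from scipy.spatial.transform import Rotation as R
def save(n,f,box=None,s=1):
    im,d=get_image(n); 
    c=im if box is None else im[box[1]:box[3],box[0]:box[2]]
    cv2.imwrite('pics/'+f,cv2.resize(c[:,:,::-1],None,fx=s,fy=s)); return im,d
def world(cam,mask,d):
    c=calibration(cam); K=np.array(c['mtx']); v,u=np.where(mask&(d>0)); z=d[v,u]
    p=np.stack([(u-K[0,2])/K[0,0]*z,(v-K[1,2])/K[1,1]*z,z],1)
    Rm=cv2.Rodrigues(np.array(c['rvec'],float))[0]
    return (p-np.array(c['tvec']).ravel())@Rm
def totool(p):
    s=read_state(); return R.from_euler('xyz',s['tool_rot']).as_matrix().T@(np.array(p)-s['position'])
E
python3 - <<'E'
from h import *
s=read_state(); print({k:np.round(v,3).tolist() for k,v in s.items()})
try: print(tip_extent)
except Exception as e: print(e)
a,_=save('top','a.png'); b,_=save('side','b.png')
cv2.imwrite('pics/a.png',a[:,:,::-1])
for cam in ['top','side']:
  for n in ['tile','stand','pocket_mouth','crank_top','hub_axis','lens','pocket_ball','jar','slip_a']:
    print(cam,n,[(np.round(q['position'],3).tolist(),round(q['confidence'],2)) for q in place_of(cam,n)])
E
```

```text
pics
{'time': 0.0, 'joints': [-1.444, 0.049, 0.098, 1.622, -0.0, 1.443], 'joint_velocities': [-0.003, 0.001, 0.0, 0.001, -0.0, -0.001], 'effort': [-0.0, -33.878, 32.002, 0.02, -0.0, -0.0], 'position': [0.132, -0.507, 0.241], 'tool_rot': [-3.139, -0.0, 0.255], 'force': [-0.244, -0.169, 0.228], 'moment': [-0.025, 0.016, 0.006], 'finger_force': 0.0, 'width': 0.085}
0.011
top tile [([0.565, 0.318, 0.005], 0.69), ([0.492, 0.301, 0.001], 0.57), ([0.576, -0.037, -0.0], 0.28)]
top stand [([0.579, -0.038, -0.004], 0.81)]
top pocket_mouth [([0.506, -0.069, 0.063], 0.91), ([0.493, 0.302, -0.0], 0.63), ([0.563, -0.18, 0.084], 0.3)]
top crank_top [([0.628, -0.013, 0.139], 0.57), ([0.477, -0.436, -0.002], 0.42)]
top hub_axis [([0.577, -0.033, 0.107], 0.87)]
top lens [([0.563, -0.182, 0.085], 0.94)]
top pocket_ball [([0.522, -0.065, 0.051], 0.72)]
top jar [([0.662, 0.295, 0.0], 0.52)]
top slip_a [([0.479, -0.434, -0.001], 0.83), ([0.347, 0.437, 0.003], 0.6)]
side tile [([0.567, 0.316, -0.007], 0.9), ([0.492, 0.298, 0.006], 0.85), ([0.666, 0.3, 0.002], 0.22)]
side stand [([0.582, -0.033, -0.004], 0.56), ([0.579, -0.037, 0.105], 0.5)]
side pocket_mouth [([0.498, -0.063, 0.067], 0.62)]
side crank_top [([0.63, -0.009, 0.141], 0.92)]
side hub_axis [([0.579, -0.036, 0.103], 0.62)]
side lens [([0.557, -0.18, 0.076], 0.6)]
side pocket_ball [([0.517, -0.057, 0.055], 0.69)]
side jar [([0.665, 0.301, 0.003], 0.77), ([0.5, -0.066, 0.064], 0.63)]
side slip_a [([0.472, -0.439, -0.003], 0.89), ([0.346, 0.436, -0.003], 0.65)]
```

View pics/a.png

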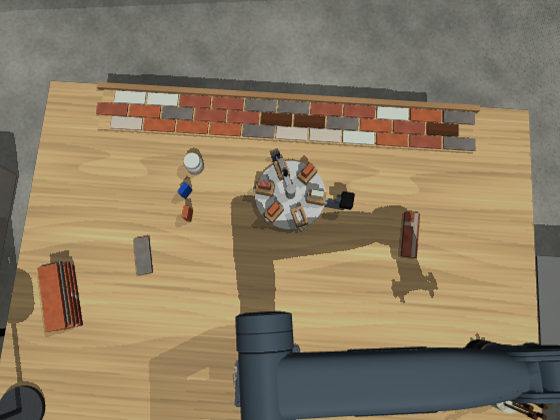

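View pics/b.png

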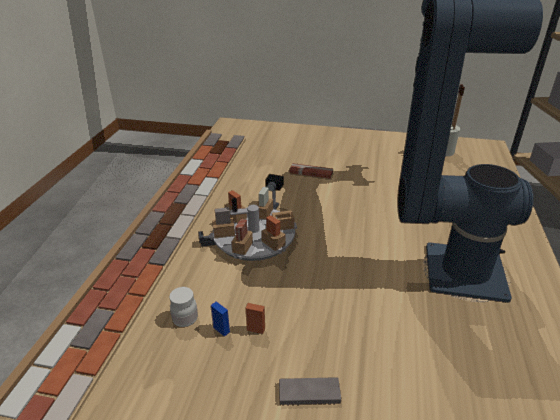

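Top view: the red bar at (187,212) and the blue look-alike at (185,189), with the jar behind at (193,162). The empty pocket is at (299,215), the crank post at about (278,157) and the lens at (346,200). In the side view, red is at (256,319) and blue at (220,319). The tile must be the brick-red one near (0.492, 0.300), since blue is excluded and the other red tiles sit in holders. I'll confirm with a crop and measure.

Run:
```python
from h import *
im,d=save('side','c.png',(150,270,310,390),5)
c=calibration('side');print(c['mtx'])
def fit(cam,im,d,name,near,zlo,zhi):
    for q in trace(cam,name):
        p=world(cam,q['pixels'],d); m=np.median(p,0)
        if np.linalg.norm(m[:2]-near)>.03: continue
        t=p[(p[:,2]>zlo)&(p[:,2]<zhi)]
        print(cam,name,round(q['confidence'],2),len(p),'zmax',np.percentile(p[:,2],[50,98]),'n',len(t))
        if len(t)>6:
            r=cv2.minAreaRect((t[:,:2]*1000).astype(np.float32)); print(r, t.mean(0))
        pa=p[p[:,2]>.01]; r=cv2.minAreaRect((pa[:,:2]*1000).astype(np.float32)); print('all',r)
fit('side',im,d,'tile',[.492,.3],.068,.085)
im,d=get_image('top'); fit('top',im,d,'tile',[.492,.3],.068,.085)
```

```text
[[463.95612581   0.         283.5823553 ]
 [  0.         463.95612581 207.39114872]
 [  0.           0.           1.        ]]
side tile 0.66 541 zmax [0.04678107 0.07663638] n 142
((492.1861877441406, 300.2724609375), (19.795974731445312, 39.69510269165039), 86.1861801147461) [0.49167412 0.30193565 0.07368011]
all ((492.2159423828125, 301.21490478515625), (21.680673599243164, 40.73365783691406), 86.1861801147461)
```

View pics/c.png

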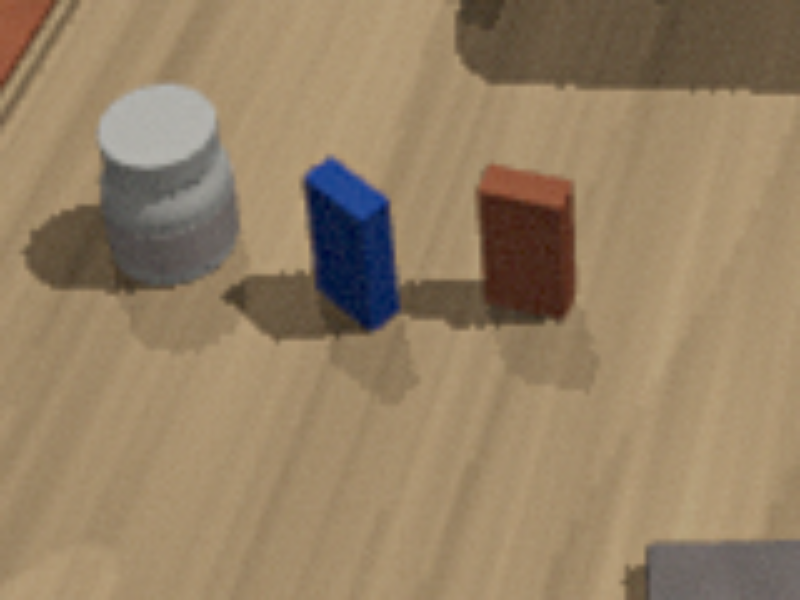

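The crop confirms it: the red tile stands alone right of the blue one. The top face is at z ≈ 0.074, centre about (0.492, 0.3005), long axis at about -4°. Now I'll move above it.

```bash
python3 -m pendant '{"offset":[[5,-6,0],[9,-11,0],[14,-17,0],[18,-23,0],[23,-29,0],[28,-35,0],[32,-40,0],[37,-46,0],[41,-52,1],[46,-57,1],[51,-63,2],[55,-69,2]],"delta_rot":[[0,0,-10],[0,0,-20],[0,0,-30],[0,0,-40],[0,0,-50],[0,0,-60],[0,0,-70],[0,0,-80],[0,0,-90],[0,0,-100],[0,0,-110],[0,0,-120]],"hand":[1,1,1,1,1,1,1,1,1,1,1,1]}' 40
python3 -c "
from h import *
s=read_state();print(s['joints'],s['tool_rot'],s['position'],s['time']);print(totool([.492,.3005,.2]))"
```

```text
time: 2.7
position: [0.4391, 0.1782, 0.2286]
tool_rot: [3.141, 0.001, 2.356]
force: [1.5, -0.8, 0.5]
width: 0.0856
finger_force: 0.0
[ 2.44191053e-01 -8.88313540e-02 -6.26931572e-02  1.59585959e+00
 -5.13001537e-04  1.03016651e+00] [3.14093505e+00 9.93081289e-04 2.35561659e+00] [0.4390847  0.17818831 0.22863107] 2.7
[0.04917066 0.12385699 0.02866371]
```

```bash
python3 -m pendant '{"offset":[[4.9,12.4,2.9],[4.9,12.4,2.9],[4.9,12.4,2.9],[4.9,12.4,2.9],[4.9,12.4,2.9],[4.9,12.4,2.9]],"delta_rot":[[0,0,-10],[0,0,-20],[0,0,-30],[0,0,-41],[0,0,-41],[0,0,-41]],"hand":[1,1,1,1,1,1]}'
python3 - <<'E'
from h import *
s=read_state();print(s['joints'],s['tool_rot'],s['position']);print(totool([.492,.3005,.2]))
im,d=save('wrist','d.png'); c=calibration('wrist'); print(c)
cv2.imwrite('pics/d.png',im[:,:,::-1])
for q in trace('wrist','tile'):
    v,u=np.where(q['pixels']); K=np.array(c['mtx'])
    x=(u-K[0,2])/K[0,0]; y=(v-K[1,2])/K[1,1]; th=np.hypot(x,y); z=d[v,u]
    sc=np.tan(th)/np.maximum(th,1e-9); p=np.stack([x*sc*z,y*sc*z,z],1)
    Rm=cv2.Rodrigues(np.array(c['rvec'],float))[0]; p=(p-np.array(c['tvec']).ravel())@Rm
    t=p[(p[:,2]>.066)&(p[:,2]<.085)]
    print(q['confidence'],u.mean(),v.mean(),len(p),len(t),np.median(p,0))
    if len(t)>9: print(cv2.minAreaRect((t[:,:2]*1000).astype(np.float32)),np.median(t[:,2]))
print([(q['position'],q['confidence']) for q in place_of('wrist','tile')])
E
```

```text
time: 3.45
position: [0.4924, 0.2977, 0.1998]
tool_rot: [3.141, 0.0, 3.062]
force: [-0.2, 0.7, 0.2]
width: 0.0854
finger_force: 0.0
[ 4.27356629e-01  1.73691036e-01  1.51155096e-01  1.54800246e+00
 -2.93933342e-05  5.07060586e-01] [3.14149310e+00 2.39750110e-04 3.06188868e+00] [0.49237313 0.29774074 0.19979686]
[ 0.00059159  0.00272081 -0.00020301]
{'mtx': array([[325.1922621 ,   0.        , 276.34546368],
       [  0.        , 325.1922621 , 207.77636855],
       [  0.        ,   0.        ,   1.        ]]), 'rvec': array([-2.11743055, -1.95740679, -0.32389099]), 'tvec': array([-0.3356342 , -0.47116711,  0.18879201])}
0.68 277.4817813765182 193.15627530364372 1235 979 [0.48529433 0.29931637 0.07265052]
((491.30560302734375, 298.91278076171875), (17.807781219482422, 39.9790153503418), 86.01837921142578) 0.07287213559970843
0.61 299.8759508484494 263.0304271503803 1709 767 [0.56030601 0.31507689 0.06128229]
((567.8121948242188, 315.720703125), (17.993371963500977, 39.244266510009766), 60.030879974365234) 0.07290934553430639
[([0.5662, 0.3174, 0.0017], 0.79), ([0.4932, 0.2979, -0.0002], 0.76)]
```

View pics/d.png

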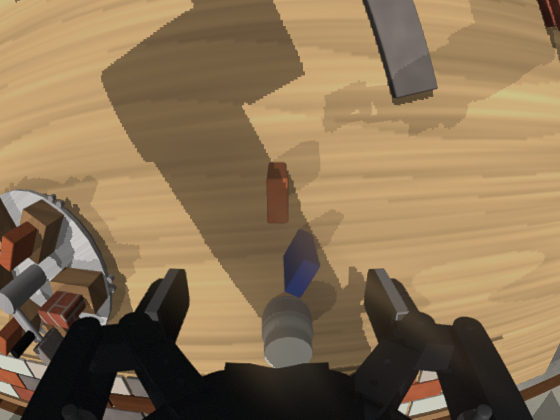

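The wrist view shows the tile upright at (277,193), with blue beyond at (301,262). The measurement agrees: (0.4915, 0.2993), yaw 176°. Descending partway.

```bash
python3 -m pendant '{"offset":[[0.0,0,3],[0.0,0,6],[0.0,0,9],[0,0,9],[0,0,9]],"delta_rot":[[0,0,0],[0,0,0],[0,0,0],[0,0,0],[0,0,0]],"hand":[1,1,1,1,1]}'
python3 -c "
from h import *
s=read_state();print(s['tool_rot'],s['position']);print(totool([.4915,.2994,.052]))"
```

```text
time: 4.22
position: [0.4929, 0.298, 0.1109]
tool_rot: [3.141, 0.001, 3.064]
force: [0.4, -0.1, 0.8]
width: 0.0851
finger_force: 0.0
[3.14079034e+00 1.38978528e-03 3.06412512e+00] [0.49289441 0.29803108 0.11090402]
[0.00157803 0.00120965 0.05890287]
```

```bash
python3 -m pendant '{"offset":[[0.15,0.12,2],[0.15,0.12,4],[0.15,0.12,5.9],[0.15,0.12,5.9],[0.15,0.12,5.9],[0.15,0.12,5.9],[0.15,0.12,5.9],[0.15,0.12,5.9],[0.15,0.12,5.9],[0.15,0.12,5.9],[0.15,0.12,5.9]],"delta_rot":[[0,0,-0.4],[0,0,-0.4],[0,0,-0.4],[0,0,-0.4],[0,0,-0.4],[0,0,-0.4],[0,0,-0.4],[0,0,-0.4],[0,0,-0.4],[0,0,-0.4],[0,0,-0.4]],"hand":[1,1,1,1,1,-1,-1,-1,-1,-1,-1]}' 40
```

```text
time: 5.6
position: [0.4911, 0.2993, 0.0508]
tool_rot: [3.141, 0.0, 3.072]
force: [-0.1, 1.0, 0.2]
width: 0.0174
finger_force: 41.4
```

Gripped at a width of 17.4 mm. Lift, then carry to a viewpoint beside the pocket.

```bash
python3 -m pendant '{"offset":[[0,0,-2],[0,0,-6],[0,0,-11],[0.5,-4,-15],[1,-9,-16],[1.5,-14,-16],[2,-19,-16],[2.5,-24,-16],[3,-28.3,-16],[3,-28.3,-16],[3,-28.3,-16],[3,-28.3,-16]],"delta_rot":[[0,0,0],[0,0,0],[0,0,0],[0,0,-3],[0,0,-8],[0,0,-13],[0,0,-18],[0,0,-23],[0,0,-26.5],[0,0,-26.5],[0,0,-26.5],[0,0,-26.5]],"hand":[-1,-1,-1,-1,-1,-1,-1,-1,-1,-1,-1,-1]}'
cat >> h.py <<'E'
def wpts(mask,d,c):
    K=np.array(c['mtx']); v,u=np.where(mask&(d>0))
    x=(u-K[0,2])/K[0,0]; y=(v-K[1,2])/K[1,1]; th=np.hypot(x,y); z=d[v,u]
    sc=np.tan(th)/np.maximum(th,1e-9); p=np.stack([x*sc*z,y*sc*z,z],1)
    Rm=cv2.Rodrigues(np.array(c['rvec'],float))[0]; return (p-np.array(c['tvec']).ravel())@Rm
E
python3 - <<'E'
from h import *
s=read_state();print(s['joints'],s['tool_rot'],s['position'],s['width'])
c=calibration('wrist'); im,d=save('wrist','x.png'); cv2.imwrite('pics/e.png',im[:,:,::-1])
np.savez('e.npz',im=im,d=d,**c)
for n in ['pocket_mouth','crank_top','hub_axis','lens','pocket_ball','stand']:
    print(n,[(np.round(q['position'],4).tolist(),round(q['confidence'],2)) for q in place_of('wrist',n)])
    for q in trace('wrist',n)[:2]:
        p=wpts(q['pixels'],d,c); v,u=np.where(q['pixels']); print('  ',u.mean(),v.mean(),np.percentile(p,[2,50,98],0).round(3).tolist())
E
```

```text
time: 7.1
position: [0.4413, 0.02, 0.2104]
tool_rot: [3.141, -0.0, -2.747]
force: [-0.3, -0.1, -0.7]
width: 0.0171
finger_force: 41.1
[-1.07025597e-01 -1.73760992e-01 -1.75246946e-01  1.56973282e+00
  3.30211699e-04 -5.01130514e-01] [ 3.14110009e+00 -2.11867030e-04 -2.74748775e+00] [0.44128263 0.01997636 0.21040404] 0.017106554809611374
pocket_mouth [([0.504, -0.068, 0.0659], 0.69)]
   168.8087856576862 251.5833993660856 [[0.469, -0.136, 0.026], [0.551, -0.063, 0.044], [0.653, 0.019, 0.109]]
crank_top [([0.62, -0.011, 0.1393], 0.86)]
   168.77397497403433 251.9256145209951 [[0.469, -0.136, 0.026], [0.552, -0.063, 0.044], [0.654, 0.019, 0.109]]
hub_axis [([0.5801, -0.0329, 0.1024], 0.96)]
   168.88027170991546 251.96388603821532 [[0.468, -0.136, 0.025], [0.551, -0.063, 0.044], [0.655, 0.019, 0.109]]
lens [([0.5036, -0.0667, 0.0685], 0.35)]
   151.4281599457811 246.75021179261267 [[0.47, -0.219, 0.007], [0.553, -0.074, 0.046], [0.652, 0.017, 0.109]]
   168.85437656657 251.9701184449796 [[0.468, -0.136, 0.025], [0.551, -0.063, 0.044], [0.655, 0.02, 0.109]]
pocket_ball [([0.519, -0.0644, 0.0539], 0.85)]
   168.49203805708564 251.1329494241362 [[0.469, -0.135, 0.026], [0.551, -0.064, 0.043], [0.653, 0.017, 0.109]]
stand [([0.5838, -0.0322, 0.0027], 0.61)]
   151.57622353793073 246.76270392298846 [[0.47, -0.218, 0.007], [0.553, -0.074, 0.046], [0.652, 0.017, 0.109]]
```

View pics/e.png

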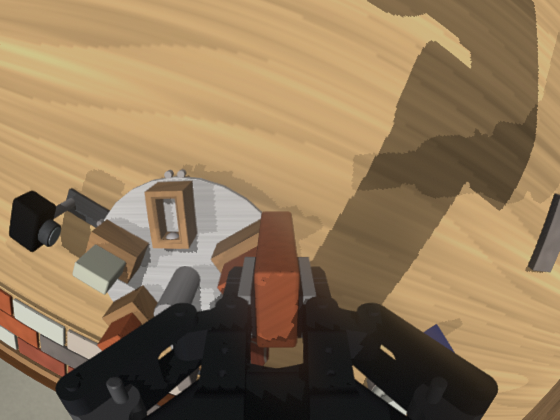

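The wrist view shows the empty holder block at (171,215), its slot in line with the tool, with the tile upright in the hand. Next I'll fit the block-top rectangle from depth.

Run:
```python
from h import *
e=np.load('e.npz'); c={k:e[k] for k in('mtx','rvec','tvec')}; d=e['d']
m=np.zeros(d.shape,bool); m[175:255,140:202]=1
p=wpts(m,d,c)
t=p[(p[:,2]>.060)&(p[:,2]<.072)&(np.hypot(p[:,0]-.503,p[:,1]+.068)<.045)]
print(len(t),np.median(t[:,2])); 
h=np.histogram(p[:,2],np.arange(.02,.08,.004)); print(h[0])
t=t[abs(t[:,2]-np.median(t[:,2]))<.0025]; r=cv2.minAreaRect((t[:,:2]*1000).astype(np.float32)); print(r)
# inner hole: project into block frame
for a in (22.5,):
    a=np.radians(a); q=t[:,:2]-np.array(r[0])/1000; x=q@[np.cos(a),np.sin(a)]; y=q@[-np.sin(a),np.cos(a)]
    mid=abs(x)<.012; yl=y[mid]; print('y walls',np.sort(yl[yl<0])[-5:],np.sort(yl[yl>0])[:5], yl.min(),yl.max())
    mid=abs(y)<.005; xl=x[mid]; print('x walls',np.sort(xl[xl<0])[-5:],np.sort(xl[xl>0])[:5], xl.min(),xl.max())
# hub top
m[:]=0; m[180:380,60:260]=1; p=wpts(m,d,c); t=p[(abs(p[:,2]-.104)<.003)&(np.hypot(p[:,0]-.579,p[:,1]+.036)<.03)]; print('hub',len(t),t.mean(0) if len(t) else '')
# side camera fit
im,d=get_image('side'); p=world('side',np.ones(d.shape,bool),d)
t=p[(abs(p[:,2]-.066)<.003)&(np.hypot(p[:,0]-.503,p[:,1]+.068)<.04)]; print('side',len(t), cv2.minAreaRect((t[:,:2]*1000).astype(np.float32)) if len(t)>5 else '')
t=p[(abs(p[:,2]-.140)<.003)&(np.hypot(p[:,0]-.627,p[:,1]+.012)<.03)]; print('post side',len(t),t.mean(0))
im,d=get_image('top'); p=world('top',np.ones(d.shape,bool),d)
t=p[(abs(p[:,2]-.140)<.004)&(np.hypot(p[:,0]-.627,p[:,1]+.012)<.03)]; print('post top',len(t),t.mean(0))
t=p[(abs(p[:,2]-.066)<.004)&(np.hypot(p[:,0]-.503,p[:,1]+.068)<.04)]; print('top',len(t), cv2.minAreaRect((t[:,:2]*1000).astype(np.float32)) if len(t)>5 else '')
t=p[(abs(p[:,2]-.104)<.003)&(np.hypot(p[:,0]-.579,p[:,1]+.036)<.015)]; print('hub',len(t),t.mean(0))
```

```text
1501 0.06462145643256141
[  30 1442  224  112  126  189  500  181  205  235  463 1038    0    0]
((503.6142578125, -67.12983703613281), (58.56185531616211, 38.97621154785156), 22.773784637451172)
y walls [-0.01001117 -0.00998452 -0.00985056 -0.0096214  -0.00921205] [0.01010466 0.01012109 0.01028991 0.0105476  0.01058742] -0.019252328168827385 0.01909061030943806
x walls [-0.02148928 -0.02138415 -0.02138231 -0.02133397 -0.02124066] [0.02147907 0.02156012 0.02165271 0.02203817 0.02211577] -0.029292386677727204 0.029274991937064017
hub 105 [ 0.5739751  -0.04274978  0.10278798]
side 99 ((503.584228515625, -65.6429443359375), (57.07870864868164, 43.33063888549805), 27.450040817260742)
post side 15 [ 0.6264282  -0.01033054  0.14048445]
post top 0 [nan nan nan]
top 103 ((503.7720031738281, -68.11125183105469), (59.279659271240234, 38.439212799072266), 24.476346969604492)
hub 34 [ 0.57940529 -0.03909044  0.10442035]<stdin>:21: RuntimeWarning: Mean of empty slice.
  ret = um.true_divide(
```

Block top (58.6 × 39 mm): centre (0.5036, -0.0671), z ≈ 0.065, yaw 22.8°. Two views agree and it matches the text. Now check where the tile sits in the hand.

Run:
```python
from h import *
e=np.load('e.npz'); c={k:e[k] for k in('mtx','rvec','tvec')}; d=e['d']; im=e['im'].astype(int)
m=np.zeros(d.shape,bool); m[205:345,250:305]=1
m&=(im[:,:,0]>im[:,:,2]*1.8)&(im[:,:,0]>60)
p=wpts(m,d,c); s=read_state(); q=(p-s['position'])@R.from_euler('xyz',s['tool_rot']).as_matrix()
q=q[(q[:,2]>-.04)&(q[:,2]<.06)&(abs(q[:,1])<.02)]
print(len(q))
for a,b in [(-.02,0),(0,.02),(.02,.035),(.035,.049),(.049,.06)]:
    t=q[(q[:,2]>=a)&(q[:,2]<b)]
    if len(t)>5: print(a,len(t),np.percentile(t,[3,50,97],0).round(4).tolist())
print(totool([.5036,-.0671,.150]))
```

```text
5346
-0.02 964 [[0.0168, -0.0075, -0.0197], [0.0183, 0.001, -0.011], [0.0189, 0.0094, -0.0006]]
0 651 [[0.0175, -0.0075, 0.0005], [0.0185, 0.0006, 0.0092], [0.019, 0.009, 0.0194]]
0.02 353 [[0.0177, -0.0076, 0.0205], [0.0185, 0.0006, 0.0271], [0.019, 0.0088, 0.0344]]
0.035 253 [[0.0178, -0.0073, 0.0354], [0.0186, 0.0006, 0.0412], [0.019, 0.0087, 0.0482]]
0.049 7 [[0.0181, -0.0062, 0.0491], [0.0183, 0.0065, 0.0493], [0.0188, 0.0086, 0.0505]]
[-0.02466995 -0.10336665  0.06062824]
```

```bash
python3 -m pendant '{"offset":[[-0.6,-2.5,0],[-1.2,-5.5,0],[-1.8,-8.5,0],[-2.4,-10.35,0],[-2.4,-10.35,0],[-2.4,-10.35,2],[-2.4,-10.35,4],[-2.4,-10.35,6],[-2.4,-10.35,6],[-2.4,-10.35,6]],"delta_rot":[[0,0,0],[0,0,0],[0,0,0],[0,0,0],[0,0,0],[0,0,0],[0,0,0],[0,0,0],[0,0,0],[0,0,0]],"hand":[-1,-1,-1,-1,-1,-1,-1,-1,-1,-1]}'
python3 - <<'E'
from h import *
s=read_state();print(s['tool_rot'],s['position'],s['force']);print(totool([.5036,-.0671,.150]))
im,d=save('wrist','f.png',(180,100,380,400),2)
E
```

```text
time: 9.1
position: [0.5031, -0.0669, 0.1515]
tool_rot: [-3.141, 0.001, -2.748]
force: [0.0, 0.8, -1.2]
width: 0.0173
finger_force: 41.2
[-3.14128900e+00  7.48694696e-04 -2.74823318e+00] [ 0.50311976 -0.0669447   0.15147843] [ 0.00947362  0.78804255 -1.24501286]
[-0.00038293 -0.00032706  0.00147881]
```

View pics/f.png

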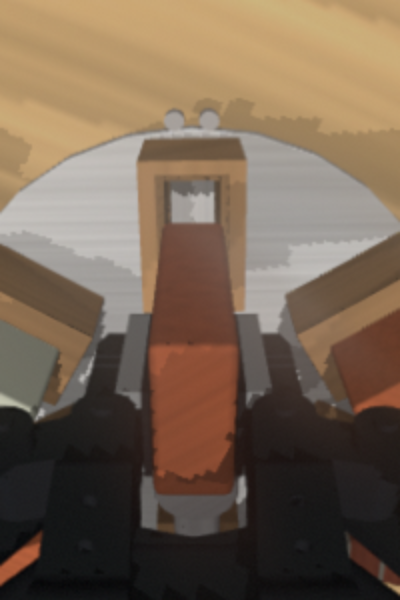

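The picture shows the tile (bottom edge centre about x=192) lined up with the slot (165–215) and the block (139–246). Descending to the mouth.

```bash
python3 -m pendant '{"offset":[[0,0,1.5],[0,0,3],[0,0,3.4],[0,0,3.7],[0,0,4],[0,0,4]],"delta_rot":[[0,0,0],[0,0,0],[0,0,0],[0,0,0],[0,0,0],[0,0,0]],"hand":[-1,-1,-1,-1,-1,-1]}'; python3 -m pendant '{"offset":[[0,0,0.2],[0,0,0.4],[0,0,0.4]],"delta_rot":[[0,0,0],[0,0,0],[0,0,0]],"hand":[-1,-1,-1]}'
```

```text
time: 9.9
position: [0.5028, -0.0677, 0.1109]
tool_rot: [-3.141, -0.001, -2.749]
force: [-2.1, -1.4, -0.2]
width: 0.0175
finger_force: 41.4
time: 10.28
position: [0.5021, -0.068, 0.1068]
tool_rot: [-3.141, -0.002, -2.749]
force: [-4.3, -2.9, 3.2]
width: 0.0174
finger_force: 41.6
```

Entered the slot; the ball is pushing the tile outward. Continue in small steps.

```bash
python3 -m pendant '{"offset":[[0,0,0.1],[0,0,0.2],[0,0,0.3]],"delta_rot":[[0,0,0],[0,0,0],[0,0,0]],"hand":[-1,-1,-1]}'; python3 -m pendant '{"offset":[[0,0,0.1],[0,0,0.2],[0,0,0.2]],"delta_rot":[[0,0,0],[0,0,0],[0,0,0]],"hand":[-1,-1,-1]}'
```

```text
time: 10.65
position: [0.502, -0.0678, 0.1034]
tool_rot: [-3.142, -0.003, -2.749]
force: [-4.3, -2.2, 2.5]
width: 0.0177
finger_force: 41.7
time: 11.02
position: [0.502, -0.0677, 0.101]
tool_rot: [3.141, -0.003, -2.749]
force: [-5.7, -1.9, 1.3]
width: 0.0174
finger_force: 41.5
```

```bash
python3 -m pendant '{"offset":[[0,0,0.1],[0,0,0.2],[0,0,0.2]],"delta_rot":[[0,0,0],[0,0,0],[0,0,0]],"hand":[-1,-1,-1]}'; python3 -m pendant '{"offset":[[0,0,0.1],[0,0,0.2],[0,0,0.2]],"delta_rot":[[0,0,0],[0,0,0],[0,0,0]],"hand":[-1,-1,-1]}'
```

```text
time: 11.4
position: [0.502, -0.0676, 0.0988]
tool_rot: [3.141, -0.003, -2.749]
force: [-3.9, -2.9, -0.7]
width: 0.0176
finger_force: 41.3
time: 11.78
position: [0.5019, -0.0676, 0.0968]
tool_rot: [3.141, -0.003, -2.749]
force: [-4.5, -1.8, -0.1]
width: 0.0174
finger_force: 41.2
```

```bash
python3 -m pendant '{"offset":[[0,0,0.1],[0,0,0.2],[0,0,0.2]],"delta_rot":[[0,0,0],[0,0,0],[0,0,0]],"hand":[-1,-1,-1]}'
```

```text
time: 12.15
position: [0.502, -0.0677, 0.0967]
tool_rot: [-3.142, -0.002, -2.749]
force: [-7.8, -1.9, 7.4]
width: 0.0172
finger_force: 42.5
```

Force rises with no motion: the floor. Press slightly more.

```bash
python3 -m pendant '{"offset":[[0,0,0.05],[0,0,0.1],[0,0,0.1]],"delta_rot":[[0,0,0],[0,0,0],[0,0,0]],"hand":[-1,-1,-1]}'
```

```text
time: 12.52
position: [0.502, -0.0677, 0.0966]
tool_rot: [-3.141, -0.002, -2.749]
force: [-9.0, -1.4, 10.8]
width: 0.0175
finger_force: 43.1
```

10.8 N with the tile stationary: it's home, about 20 mm deep. Relax the push, open partway, lift.

```bash
python3 -m pendant '{"offset":[[0,0,-0.15],[0,0,-0.2],[0,0,-0.2],[0,0,-0.2],[0,0,-0.2],[0,0,-0.2],[0,0,-0.2],[0,0,-0.2]],"delta_rot":[[0,0,0],[0,0,0],[0,0,0],[0,0,0],[0,0,0],[0,0,0],[0,0,0],[0,0,0]],"hand":[-1,-1,-1,-0.2,-0.2,-0.2,-0.2,-0.2]}'; python3 -m pendant '{"offset":[[0,0,-1],[0,0,-3],[0,0,-7],[0,0,-12],[0,0,-12],[0,0,-12]],"delta_rot":[[0,0,0],[0,0,0],[0,0,0],[0,0,0],[0,0,0],[0,0,0]],"hand":[-0.2,-0.2,-0.2,-0.2,-0.2,-0.2]}'
python3 - <<'E'
from h import *
s=read_state();print(s['tool_rot'],s['position'],s['joints'])
c=calibration('wrist'); im,d=save('wrist','x.png'); cv2.imwrite('pics/g.png',im[:,:,::-1])
p=wpts(np.ones(d.shape,bool),d,c)
t=p[(abs(p[:,2]-.12)<.008)&(np.hypot(p[:,0]-.5036,p[:,1]+.067)<.04)]; print('tiletop',len(t),np.median(t[:,2]),cv2.minAreaRect((t[:,:2]*1000).astype(np.float32)))
t=p[(abs(p[:,2]-.14)<.004)&(np.hypot(p[:,0]-.626,p[:,1]+.013)<.03)]; print('post',len(t),t.mean(0) if len(t) else 0)
for n in ['crank_top','hub_axis']:
  for cam in ['wrist','top','side']:
    if cam!='wrist': get_image(cam)
    print(n,cam,[(np.round(q['position'],4).tolist(),round(q['confidence'],2)) for q in place_of(cam,n)])
E
```

```text
time: 13.52
position: [0.5032, -0.0674, 0.0966]
tool_rot: [3.142, 0.0, -2.749]
force: [0.6, 0.2, -0.0]
width: 0.0345
finger_force: 0.0
time: 14.28
position: [0.5033, -0.0675, 0.2171]
tool_rot: [-3.141, 0.001, -2.749]
force: [-0.1, -0.6, 0.2]
width: 0.0344
finger_force: 0.0
[-3.14092604e+00  9.49453520e-04 -2.74891555e+00] [ 0.50330043 -0.06748493  0.21712103] [-2.65449715e-01 -2.58372047e-03 -2.34151938e-03  1.56987965e+00
  5.33353983e-05 -6.58126470e-01]
tiletop 1244 0.11882276059051881 ((502.1775817871094, -67.38325500488281), (40.19818878173828, 17.882280349731445), 23.14425277709961)
post 141 [ 0.62586458 -0.01431014  0.13851609]
crank_top wrist [([0.6234, -0.0089, 0.1412], 0.96), ([0.5824, -0.0337, 0.0014], 0.4), ([0.5183, -0.0646, 0.0555], 0.27)]
crank_top top []
crank_top side [([0.6296, -0.0128, 0.1395], 0.72)]
hub_axis wrist [([0.5784, -0.034, 0.1039], 0.63)]
hub_axis top [([0.5782, -0.0318, 0.1041], 0.56)]
hub_axis side [([0.5806, -0.0348, 0.1071], 0.91)]
```

View pics/g.png

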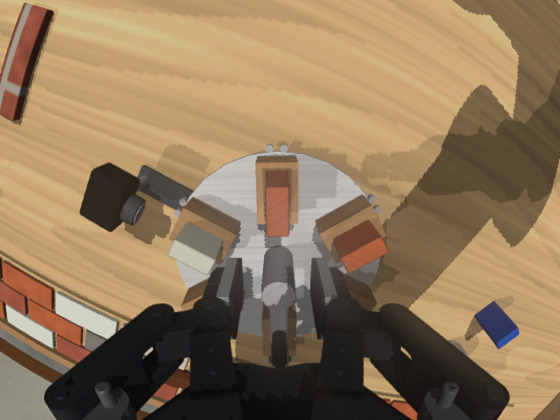

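The tile stands seated in the pocket at (277,205), with the top at 0.119, which matches a floor at about 0.046. Now move over the crank post and refine from there.

```bash
python3 -m pendant '{"offset":[[-4,0,0],[-8,0,0],[-12,0.1,0],[-13.5,0.2,0],[-13.5,0.2,0],[-13.5,0.2,0]],"delta_rot":[[0,0,0],[0,0,0],[0,0,0],[0,0,0],[0,0,0],[0,0,0]],"hand":[0.2,0.2,0.2,0.2,0.2,0.2]}' 20
python3 - <<'E'
from h import *
s=read_state();print(s['tool_rot'],s['position'],s['joints'])
c=calibration('wrist'); im,d=save('wrist','h.png'); cv2.imwrite('pics/h.png',im[:,:,::-1])
p=wpts(np.ones(d.shape,bool),d,c)
t=p[(abs(p[:,2]-.14)<.004)&(np.hypot(p[:,0]-.627,p[:,1]+.013)<.03)]; print('post',len(t),t.mean(0),cv2.minEnclosingCircle((t[:,:2]*1000).astype(np.float32)))
t=p[(abs(p[:,2]-.104)<.003)&(np.hypot(p[:,0]-.58,p[:,1]+.034)<.012)]; print('hub',len(t),t.mean(0) if len(t) else 0)
for n in ['crank_top','hub_axis']:
    print(n,[(np.round(q['position'],4).tolist(),round(q['confidence'],2)) for q in place_of('wrist',n)])
print(totool([.6270,-.0138,.125]))
E
```

```text
time: 15.58
position: [0.6264, -0.0142, 0.2166]
tool_rot: [3.141, -0.001, -2.749]
force: [-0.4, -0.5, -0.6]
width: 0.0512
finger_force: 0.0
[ 3.14149472e+00 -7.16649957e-04 -2.74909737e+00] [ 0.62643454 -0.01417016  0.21659601] [-1.29454883e-01  3.15801796e-01  3.53147267e-01  1.60881185e+00
 -2.72410940e-04 -5.21950044e-01]
post 293 [ 0.62655183 -0.01394706  0.1385611 ] ((626.9649047851562, -13.70212459564209), 6.919381618499756)
hub 781 [ 0.57994315 -0.03405435  0.10301996]
crank_top [([0.622, -0.011, 0.1398], 0.67)]
hub_axis [([0.577, -0.0324, 0.1036], 0.86)]
[-0.00071633  0.00030718  0.09206367]
```

View pics/h.png

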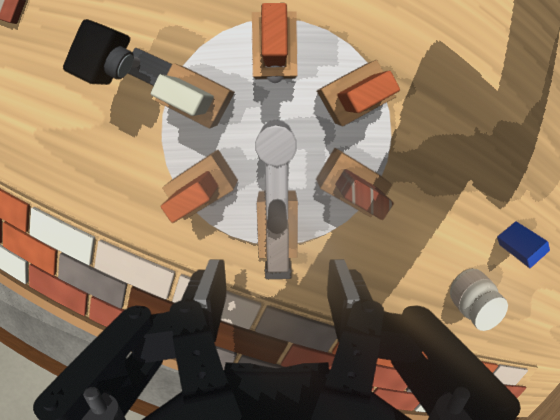

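The post top is at (277,212): world (0.627, -0.0137), fitted radius 6.9 mm. The hub is at (0.580, -0.034), so the radius is 51 mm at 23.4°. Both are consistent with the description. Descend and pinch.

```bash
python3 -m pendant '{"offset":[[-0.05,0,3],[-0.05,0,6],[-0.05,0,8],[-0.05,0,8.9],[-0.05,0,8.9],[-0.05,0,8.9],[-0.05,0,8.9],[-0.05,0,8.9],[-0.05,0,8.9],[-0.05,0,8.9],[-0.05,0,8.9]],"delta_rot":[[0,0,0],[0,0,0],[0,0,0],[0,0,0],[0,0,0],[0,0,0],[0,0,0],[0,0,0],[0,0,0],[0,0,0],[0,0,0]],"hand":[0.2,0.2,0.2,0.2,0.2,-1,-1,-1,-1,-1,-1]}' 20
python3 - <<'E'
from h import *
s=read_state(); print(s['position'],s['force'])
M=R.from_euler('xyz',s['tool_rot']).as_matrix().T
P=s['position'][:2]; u=(P-np.array([.5803,-.0342])); print(np.hypot(*u),np.degrees(np.arctan2(u[1],u[0])))
u=u/np.hypot(*u)*.05
for a in [0,6,12,18,24,30,36,42,48,54,60,62,64]:
    A=np.radians(a); r=np.array([[np.cos(A),-np.sin(A)],[np.sin(A),np.cos(A)]]); w=r@u-u
    print(a,(M@[w[0],w[1],0]*100).round(2))
E
```

```text
time: 17.1
position: [0.6281, -0.0133, 0.1291]
tool_rot: [-3.141, 0.002, -2.749]
force: [-1.8, 1.9, 5.6]
width: 0.0129
finger_force: 20.0
[ 0.62805818 -0.01332102  0.12907894] [-1.83775042  1.87507935  5.63118948]
0.052122697615840465 23.614040355714188
0 [0. 0. 0.]
6 [ 0.04  0.52 -0.  ]
12 [ 0.13  1.04 -0.  ]
18 [ 0.27  1.54 -0.  ]
24 [ 0.47  2.03 -0.  ]
30 [ 0.72  2.49 -0.  ]
36 [ 1.01  2.92 -0.  ]
42 [ 1.35  3.32 -0.  ]
48 [ 1.72  3.68 -0.  ]
54 [ 2.14  4.01 -0.01]
60 [ 2.58  4.28 -0.01]
62 [ 2.74  4.36 -0.01]
64 [ 2.89  4.44 -0.01]
```

Pinched at 12.9 mm and 20 N. Start the turn, easing the slight upward load.

```bash
python3 -m pendant '{"offset":[[0,0,-0.1],[0.02,0.26,-0.1],[0.04,0.52,-0.1],[0.08,0.78,-0.1],[0.13,1.04,-0.1],[0.2,1.29,-0.1],[0.27,1.54,-0.1],[0.37,1.79,-0.1],[0.47,2.03,-0.1],[0.59,2.26,-0.1],[0.72,2.49,-0.1],[0.72,2.49,-0.1]],"delta_rot":[[0,0,0],[0,0,-3],[0,0,-6],[0,0,-9],[0,0,-12],[0,0,-15],[0,0,-18],[0,0,-21],[0,0,-24],[0,0,-27],[0,0,-30],[0,0,-30]],"hand":[-1,-1,-1,-1,-1,-1,-1,-1,-1,-1,-1,-1]}'
python3 - <<'E'
from h import *
s=read_state(); print(s['position'],s['force'],s['tool_rot'])
u=s['position'][:2]-np.array([.5803,-.0342]); print(np.hypot(*u),np.degrees(np.arctan2(u[1],u[0])))
M=R.from_euler('xyz',s['tool_rot']).as_matrix().T
u=u/np.hypot(*u)*.05; print(M@s['force'])
for a in [6,12,18,24,30,32,34]:
    A=np.radians(a); r=np.array([[np.cos(A),-np.sin(A)],[np.sin(A),np.cos(A)]]); w=r@u-u
    print(a,(M@[w[0],w[1],0]*100).round(2))
E
```

```text
time: 18.6
position: [0.6129, 0.0059, 0.129]
tool_rot: [-3.138, 0.001, -2.226]
force: [3.7, -0.2, 2.3]
width: 0.0131
finger_force: 20.0
[0.61293483 0.00592472 0.12904357] [ 3.67392352 -0.23060829  2.2941667 ] [-3.13794735e+00  1.39782110e-03 -2.22592421e+00]
0.0517206506001633 50.87734554883734
[-2.05871643 -3.0621439  -2.28014396]
6 [ 0.01  0.52 -0.  ]
12 [ 0.08  1.04 -0.  ]
18 [ 0.2   1.55 -0.01]
24 [ 0.38  2.04 -0.01]
30 [ 0.6   2.52 -0.01]
32 [ 0.69  2.67 -0.01]
34 [ 0.78  2.82 -0.01]
```

```bash
python3 -m pendant '{"offset":[[0.0,0.26,0],[0.03,0.52,0],[0.06,0.78,0],[0.11,1.04,0],[0.17,1.3,0],[0.24,1.54,0],[0.33,1.8,0],[0.43,2.03,0],[0.55,2.27,0],[0.67,2.5,0],[0.73,2.6,0],[0.73,2.6,0]],"delta_rot":[[0,0,-3],[0,0,-6],[0,0,-9],[0,0,-12],[0,0,-15],[0,0,-18],[0,0,-21],[0,0,-24],[0,0,-27],[0,0,-30],[0,0,-31],[0,0,-31]],"hand":[-1,-1,-1,-1,-1,-1,-1,-1,-1,-1,-1,-1]}'
python3 - <<'E'
from h import *
s=read_state()
u=s['position'][:2]-np.array([.5803,-.0342]); print(np.hypot(*u),np.degrees(np.arctan2(u[1],u[0])))
print(R.from_euler('xyz',s['tool_rot']).as_matrix().T@s['force'],s['joints'])
im,d=get_image('side'); p=world('side',np.ones(d.shape,bool),d)
t=p[(abs(p[:,2]-.119)<.003)&(np.hypot(p[:,0]-.569,p[:,1]+.119)<.03)]; print(len(t),t.mean(0) if len(t) else 0)
E
```

```text
time: 20.1
position: [0.5921, 0.0156, 0.1291]
tool_rot: [-3.129, -0.0, -1.686]
force: [14.6, -0.4, -5.1]
width: 0.013
finger_force: 20.0
0.05116643381497059 76.69673325082242
[ -1.29857735 -14.4880225    5.29200561] [-8.66542459e-02  2.12795913e-01  5.56712895e-02  1.40108875e+00
 -4.06096518e-04 -1.54211753e+00]
33 [ 0.55776407 -0.11367126  0.12005828]
```

About 53°: at the entry hump of the stop, with 14 N. See whether it settles, then push on a little.

```bash
python3 -m pendant '{"offset":[[0,0,0],[0,0,0]],"delta_rot":[[0,0,0],[0,0,0]],"hand":[-1,-1]}'; python3 -m pendant '{"offset":[[0.01,0.1,0],[0.01,0.1,0],[0.01,0.1,0]],"delta_rot":[[0,0,0],[0,0,0],[0,0,0]],"hand":[-1,-1,-1]}'
```

```text
time: 20.4
position: [0.5921, 0.0156, 0.1292]
tool_rot: [-3.129, 0.0, -1.686]
force: [14.7, -1.5, -4.6]
width: 0.0128
finger_force: 20.0
time: 20.78
position: [0.5921, 0.0156, 0.1292]
tool_rot: [-3.127, 0.0, -1.686]
force: [17.0, -2.0, -5.8]
width: 0.0132
finger_force: 20.1
```

It's not moving at 17 N, more than a click should need. Look before pushing further.

Run:
```python
from h import *
a,_=get_image('side'); b,d=get_image('wrist'); 
A=cv2.resize(a[150:290,190:330],(400,400)); B=cv2.resize(b[100:400,130:430],(400,400))
cv2.imwrite('pics/i.png',np.hstack([A,B])[:,:,::-1])
c=calibration('wrist'); p=wpts(np.ones(d.shape,bool),d,c)
t=p[(abs(p[:,2]-.1188)<.003)&(np.hypot(p[:,0]-.56,p[:,1]+.119)<.035)]; print(len(t))
if len(t)>9: print(cv2.minAreaRect((t[:,:2]*1000).astype(np.float32)))
```

```text
1224
((565.1565551757812, -104.560791015625), (15.26513671875, 18.20768165588379), 78.13966369628906)
```

View pics/i.png

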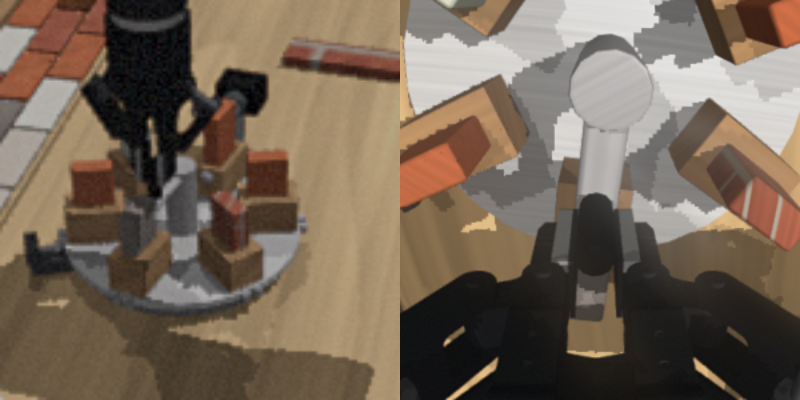

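Both crops show the tile almost in front of the lens, the post between the pads and no obvious obstruction. The wheel is about 5° short. Check the wrench and the dark item at the rim (side picture, 206,239).

Run:
```python
from h import *
s=read_state(); M=R.from_euler('xyz',s['tool_rot']).as_matrix()
print('F',s['force'],'Mo',s['moment'],'tool F',M.T@s['force'],'tool M',M.T@s['moment'],s['effort'])
im,d=get_image('side')
m=np.zeros(d.shape,bool); m[232:250,196:216]=1; m&=im.max(2)<60
p=world('side',m,d); print(len(p),np.percentile(p,[3,50,97],0).round(3).tolist())
# wheel angle from several tile-block tops via top cam: trace post etc.
im,d=get_image('wrist'); c=calibration('wrist'); p=wpts(np.ones(d.shape,bool),d,c)
hub=np.array([.580,-.0342]); t=p[(abs(p[:,2]-.0645)<.003)]; q=t[:,:2]-hub; r=np.hypot(*q.T); a=np.degrees(np.arctan2(q[:,1],q[:,0]))
k=(r>.057)&(r<.113)
h=np.histogram(a[k],np.arange(-180,181,5)); print([(int(b),int(n)) for n,b in zip(*h) if n>20])
for lo in range(-180,180,60):
    for off in (-7.2-23+22.8+30,):
        pass
z=np.exp(1j*np.radians(6*a[k])).mean(); print('phase6 deg',np.degrees(np.angle(z))/6)
e=np.load('e.npz'); c0={k:e[k] for k in('mtx','rvec','tvec')}; p=wpts(np.ones(d.shape,bool),e['d'],c0)
t=p[(abs(p[:,2]-.0645)<.003)]; q=t[:,:2]-hub; r=np.hypot(*q.T); a=np.degrees(np.arctan2(q[:,1],q[:,0])); k=(r>.057)&(r<.113); z=np.exp(1j*np.radians(6*a[k])).mean(); print('phase0',np.degrees(np.angle(z))/6)
h=cv2.minAreaRect;
```

```text
F [15.91613875 -1.59899854 -6.66977261] Mo [-0.21165322 -3.36316081 -0.05606912] tool F [ -0.244132   -15.89682385   6.89909608] tool M [ 3.36515922 -0.17653197  0.05771785] [  0.94420183 -42.42104888  27.45481253   6.74084812  -0.1495247
  -0.05987054]
149 [[0.684, 0.016, 0.001], [0.706, 0.031, 0.017], [0.721, 0.041, 0.038]]
[(-180, 232), (-175, 156), (-170, 89), (-165, 88), (-160, 511), (-155, 763), (-150, 228), (-120, 207), (-115, 514), (-110, 97), (-105, 102), (-100, 122), (-95, 592), (-90, 327), (-85, 31), (-60, 183), (-55, 803), (-50, 594), (-45, 133), (-40, 138), (-35, 240), (-30, 266), (0, 228), (5, 756), (10, 389), (15, 130), (20, 140), (25, 280), (30, 170), (55, 35), (60, 207), (65, 90), (85, 85), (90, 84), (115, 49), (120, 307), (125, 212), (130, 102), (135, 94), (140, 544), (145, 546), (150, 115), (175, 23)]
phase6 deg 17.241738462023616
phase0 22.780996720873446
```

Contact is only at the pinch, and the wheel stands at about 54°. Ease back a few degrees to check that the force zero and free travel are sane.

```bash
python3 -m pendant '{"offset":[[0,-0.3,0],[0.01,-0.6,0],[0.02,-0.8,0],[0.02,-0.8,0],[0.02,-0.8,0]],"delta_rot":[[0,0,3],[0,0,6],[0,0,8],[0,0,8],[0,0,8]],"hand":[-1,-1,-1,-1,-1]}'
cat >> h.py <<'E'
def rep():
    s=read_state(); u=s['position'][:2]-np.array([.5803,-.0342])
    print('r',np.hypot(*u).round(4),'ang',np.degrees(np.arctan2(u[1],u[0])).round(2),'toolF',(R.from_euler('xyz',s['tool_rot']).as_matrix().T@s['force']).round(1),'yaw',np.degrees(s['tool_rot'][2]).round(1),'z',s['position'][2].round(4))
    c=calibration('wrist'); print('cam',(-cv2.Rodrigues(np.array(c['rvec'],float))[0].T@np.array(c['tvec']).ravel()).round(3))
    im,d=get_image('wrist'); p=wpts(np.ones(d.shape,bool),d,c); t=p[(abs(p[:,2]-.0645)<.003)]; q=t[:,:2]-np.array([.580,-.0342]); r=np.hypot(*q.T); a=np.arctan2(q[:,1],q[:,0]); k=(r>.057)&(r<.113); print('turn',60+np.degrees(np.angle(np.exp(6j*a[k]).mean()))/6-22.8)
E
python3 -c "
from h import *
rep()"
```

```text
time: 21.6
position: [0.594, 0.0156, 0.1291]
tool_rot: [-3.14, 0.001, -1.823]
force: [5.0, 0.8, 2.9]
width: 0.0133
finger_force: 20.3
r 0.0517 ang 74.67 toolF [-2.  -4.7 -2.9] yaw -104.5 z 0.1291
cam [ 0.574 -0.064  0.26 ]
turn 52.83510894753704
```

```bash
python3 -m pendant '{"offset":[[0,-0.2,0],[0,-0.2,0],[0,-0.2,0]],"delta_rot":[[0,0,0],[0,0,0],[0,0,0]],"hand":[-1,-1,-1]}' >/dev/null; python3 -c "
from h import *
rep()"; python3 -m pendant '{"offset":[[0,-0.3,0],[0,-0.3,0],[0,-0.3,0]],"delta_rot":[[0,0,0],[0,0,0],[0,0,0]],"hand":[-1,-1,-1]}' >/dev/null; python3 -c "
from h import *
rep()"; python3 -m pendant '{"offset":[[-0.05,0.3,0],[-0.05,0.3,0],[-0.05,0.3,0]],"delta_rot":[[0,0,0],[0,0,0],[0,0,0]],"hand":[-1,-1,-1]}' >/dev/null; python3 -c "
from h import *
rep()"
```

```text
r 0.0516 ang 73.64 toolF [-2.2 -2.1 -5.5] yaw -104.5 z 0.129
cam [ 0.575 -0.065  0.26 ]
turn 51.76952976474537
r 0.0517 ang 71.64 toolF [-3.6  2.3 -7.8] yaw -104.5 z 0.129
cam [ 0.577 -0.065  0.26 ]
turn 49.606870598007106
r 0.0517 ang 73.76 toolF [-2.5 -0.6 -5.7] yaw -104.5 z 0.129
cam [ 0.575 -0.065  0.26 ]
turn 51.92916439620832
```

```bash
python3 -m pendant '{"offset":[[0,-0.6,0],[0,-0.6,0],[0,-0.6,0]],"delta_rot":[[0,0,0],[0,0,0],[0,0,0]],"hand":[-1,-1,-1]}' >/dev/null; python3 -c "
from h import *
def w():
    s=read_state(); M=R.from_euler('xyz',s['tool_rot']).as_matrix(); print('F',(M.T@s['force']).round(2),'M',(M.T@s['moment']).round(3),s['tool_rot'].round(4))
rep(); w()"; python3 -m pendant '{"offset":[[0,0.7,0],[0.02,1.1,0],[0.06,1.3,0],[0.08,1.5,0],[0.08,1.5,0],[0.08,1.5,0]],"delta_rot":[[0,0,0],[0,0,-3],[0,0,-5],[0,0,-6],[0,0,-6],[0,0,-6]],"hand":[-1,-1,-1,-1,-1,-1]}'; python3 -c "
from h import *
s=read_state(); M=R.from_euler('xyz',s['tool_rot']).as_matrix(); print('F',(M.T@s['force']).round(2),'M',(M.T@s['moment']).round(3))
rep()
im,d=get_image('top'); t=im[140:250,230:370]; w,dw=get_image('wrist'); a,_=get_image('side')
T=cv2.resize(t,(400,314)); S=cv2.resize(a[80:300,130:410],(400,314)); W=w[134:420]
cv2.imwrite('pics/j.png',np.vstack([np.hstack([T,S]),cv2.resize(w,(800,600))[314:600]])[:,:,::-1])
"
```

```text
r 0.0522 ang 68.32 toolF [-1.8  1.8 -7.3] yaw -104.5 z 0.1289
cam [ 0.58  -0.066  0.26 ]
turn 45.99191310000663
F [-1.67  1.5  -6.59] M [-0.376 -0.524  0.135] [ 3.1386e+00 -1.0000e-04 -1.8246e+00]
time: 24.1
position: [0.5922, 0.0166, 0.1289]
tool_rot: [-3.129, 0.002, -1.72]
force: [16.7, 1.3, -3.7]
width: 0.013
finger_force: 20.6
F [ -3.8  -16.27   3.92] M [ 3.207 -0.89   0.07 ]
r 0.0522 ang 76.85 toolF [ -3.8 -16.3   3.9] yaw -98.5 z 0.1289
cam [ 0.579 -0.065  0.259]
turn 54.62090413868188
```

View pics/j.png

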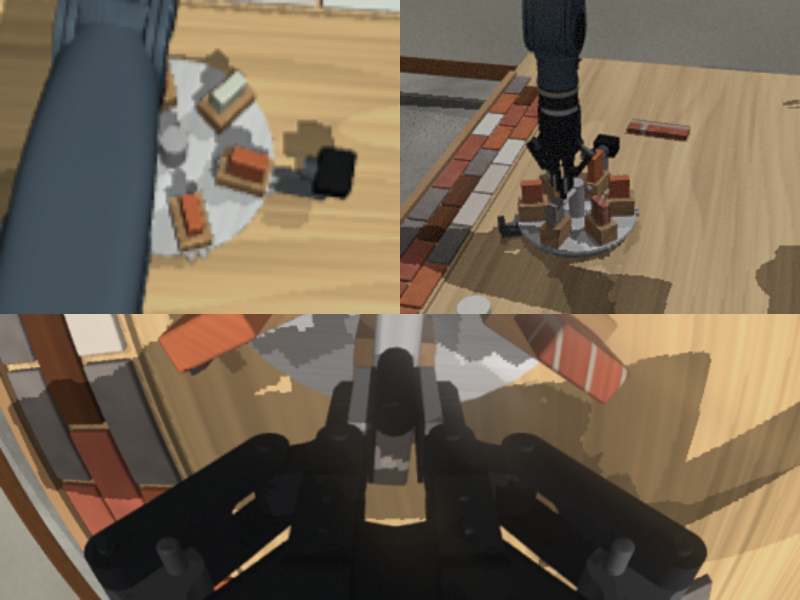

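The top crop shows the tile near the lens, and the side and wrist crops show nothing in the way. The wall is repeatable at ~54.5°, just where the stop's hump begins. Rather than leaning harder, back off and sweep into the stop briskly with the same bounded overdrive.

```bash
python3 -m pendant '{"offset":[[-0.02,-0.6,0],[-0.06,-1.2,0],[-0.08,-1.6,0],[-0.08,-1.6,0],[-0.04,-0.9,0],[0,0,0],[0.02,0.1,0],[0.02,0.1,0],[0.02,0.1,0]],"delta_rot":[[0,0,0],[0,0,3],[0,0,6],[0,0,6],[0,0,4],[0,0,0],[0,0,0],[0,0,0],[0,0,0]],"hand":[-1,-1,-1,-1,-1,-1,-1,-1,-1]}'; python3 -c "
from h import *
rep()
s=read_state();print(s['joints'],s['joint_velocities'].round(3))"
```

```text
time: 25.42
position: [0.5868, 0.0178, 0.1288]
tool_rot: [-3.138, 0.002, -1.718]
force: [7.0, 3.6, 1.0]
width: 0.0128
finger_force: 20.9
r 0.0524 ang 82.91 toolF [-4.6 -6.4 -1. ] yaw -98.4 z 0.1288
cam [ 0.575 -0.064  0.259]
turn 61.40747841825477
[-0.08503748  0.20874073  0.05023772  1.40871712  0.00205147 -1.5087167 ] [-0.001  0.002  0.002 -0.     0.     0.   ]
```

It clicked in. Take the residual push off, release and lift clear.

```bash
python3 -m pendant '{"offset":[[0.0,-0.15,0],[-0.05,-0.3,0],[-0.05,-0.3,0]],"delta_rot":[[0,0,0],[0,0,0],[0,0,0]],"hand":[-1,-1,-1]}'; python3 -c "
from h import *
rep()"
```

```text
time: 25.85
position: [0.5871, 0.0177, 0.1287]
tool_rot: [3.139, 0.001, -1.718]
force: [0.6, 4.1, 7.2]
width: 0.0131
finger_force: 21.3
r 0.0524 ang 82.57 toolF [-4.1  0.  -7.2] yaw -98.4 z 0.1287
cam [ 0.576 -0.064  0.259]
turn 61.024628782189936
```

```bash
python3 -m pendant '{"offset":[[0,0,0],[0,0,0],[0,0,0],[0,0,0],[0,0,0],[0,0,-3],[0,0,-8],[0,0,-12],[0,0,-12],[0,0,-12]],"delta_rot":[[0,0,0],[0,0,0],[0,0,0],[0,0,0],[0,0,0],[0,0,0],[0,0,0],[0,0,0],[0,0,0],[0,0,0]],"hand":[0,0,0,0,0,0,0,0,0,0]}'
python3 - <<'E'
from h import *
rep()
c=calibration('wrist'); im,d=get_image('wrist'); p=wpts(np.ones(d.shape,bool),d,c)
t=p[(abs(p[:,2]-.14)<.004)&(np.hypot(p[:,0]-.587,p[:,1]-.0155)<.025)]
if len(t)>9: print('post',len(t),cv2.minEnclosingCircle((t[:,:2]*1000).astype(np.float32)),'pred 60deg',[580+50*np.cos(np.radians(83)),-34+50*np.sin(np.radians(83))])
t=p[(abs(p[:,2]-.1185)<.004)&(np.hypot(p[:,0]-.57,p[:,1]+.118)<.035)]
if len(t)>9: print('tile',len(t),np.median(t[:,2]),cv2.minAreaRect((t[:,:2]*1000).astype(np.float32)))
print([(np.round(q['position'],3).tolist(),q['confidence']) for q in place_of('wrist','lens')])
E
```

```text
time: 27.15
position: [0.5883, 0.0169, 0.2483]
tool_rot: [3.141, -0.0, -1.719]
force: [0.0, 0.4, -0.9]
width: 0.0427
finger_force: 0.0
r 0.0518 ang 81.1 toolF [-0.4  0.1  0.9] yaw -98.5 z 0.2483
cam [ 0.577 -0.065  0.379]
turn 60.77633796407035
post 235 ((587.141845703125, 15.601594924926758), 6.855953216552734) pred 60deg [np.float64(586.0934671702573), np.float64(15.627307582066102)]
tile 1092 0.11887099206318646 ((571.6825561523438, -119.11003875732422), (40.8396110534668, 17.984777450561523), 81.7088851928711)
[]
```

The wheel is at the stop (about 60°), the tile is still home (top 0.119), and the hand is free and clear. Handing in.

```bash
python3 -c "
from bench import *
print(sign_off())"
```

```text
the job is handed in; nothing more can be done
None
```

The tile is pressed home in the pocket (10.8 N on the floor, about 20 mm deep), the carousel is turned one click counter-clockwise and rests at the lens stop, and the gripper is released and clear; the wheel stuck about 5° short of the stop at 16–17 N on the crank, above the stated 4–8 N, so I backed off and swept it in, then handed the job in (no verdict was returned).

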